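# Tip the walnuts out of the divided dish

### The job

Pick up the two-section wooden dish by its grip bar, turn it so that the section with the three walnuts points at the big glass bowl, and tip the walnuts into the bowl while the lemon stays in its own section. Then stand the dish upright on the worktop again and let go. Do not touch the walnuts or the lemon with the gripper, leave the bowl where it is and do not disturb the other things.

Things in the scene. Friction and masses are not known exactly. Their poses are not given: they have to be found in the camera images.
- dish: Loose wooden snack dish, two open sections, 228 x 144 mm, about 0.35 kg. Origin: centre of its underside, z up. A divider 12 mm thick, 60 mm high runs along y through the origin, a grip bar stands over it. Walnuts lie in the +x section, the lemon in the -x section. Floor 6 mm thick; side walls (y = +-69 mm) 44 mm high; the outer ends have ramps, no walls.
- dish_grip (a point): Middle of the dish's flat upright grip bar, 108 mm above the underside, over the divider. The bar is 14 mm thick along the dish's x, 104 mm long along y and 34 mm high; below it is a hand hole between posts.
- dish_lip (a point): Middle of the lip on the walnut side, in the dish's frame at x = 113, z = 18 mm. A ramp rises to it at 18 degrees from x = 75, z = 6 mm (the lemon side is the same at -x). Contents stay in while the dish is carried level and smoothly, and roll out over the lip once it is tipped well beyond 18 degrees: 40 to 50 degrees empties the section.
- fruit_bowl: Big round shallow glass bowl, loose, 0.9 kg, 298 mm across the rim, 66 mm high, flat bottom about 138 mm across; origin at the centre of its underside. Empty at the start.
- walnut0: Walnut (one of three alike), brown, egg-shaped, 45 mm long and 38 mm thick; origin at its centre. It starts in the dish's +x compartment and rolls down slopes steeper than about 15 degrees.
- walnut1: Walnut (one of three alike), brown, egg-shaped, 45 mm long and 38 mm thick; origin at its centre. It starts in the dish's +x compartment and rolls down slopes steeper than about 15 degrees.
- walnut2: Walnut (one of three alike), brown, egg-shaped, 45 mm long and 38 mm thick; origin at its centre. It starts in the dish's +x compartment and rolls down slopes steeper than about 15 degrees.
- lemon_center (a point): Centre of the lemon, 78 mm long and 56 mm thick, 0.11 kg, lying in the dish's -x section with its length roughly along the divider.
- pepper_mill: Bystander: wooden pepper mill, 58 mm across, 150 mm high, loose; origin at the centre of its underside.
- jam_jar: Bystander: jam jar, 62 mm across, 86 mm high, loose; origin at the centre of its underside.
- lemon: The lemon itself (yellow, loose); origin at the middle of the side it lies on at the start. Use point lemon_center for where it is.
There are look-alikes about, which are no part of the job. What is meant by the lemon is not red or turquoise, and is the smaller of those in its own colour.

How it is judged (in metres and radians):
On the way, in this order (a step that is already met when the one before it is completed fails the run):
1. the dish is lifted off the worktop, walnuts and lemon in it (height (world z) of dish above 0.03 m and distance between each of walnut0, walnut1, walnut2 and dish below 0.14 m and x of lemon_center in the frame of dish between -0.12 and -0.01 m and y of lemon_center in the frame of dish between -0.075 and 0.075 m and z of lemon_center in the frame of dish between 0 and 0.09 m), for 0.1 s.
2. all three walnuts are in the glass bowl, the lemon still in its section of the raised dish (horizontal distance between each of walnut0, walnut1, walnut2 and fruit_bowl below 0.12 m and height (world z) of each of walnut0, walnut1, walnut2 below 0.075 m and x of lemon_center in the frame of dish between -0.12 and -0.01 m and y of lemon_center in the frame of dish between -0.075 and 0.075 m and z of lemon_center in the frame of dish between 0 and 0.09 m and height (world z) of dish above 0.03 m), for 0.2 s.
At the end, for the whole second after the job is handed in: All three walnuts lie in the glass bowl (centres within 120 mm of its axis and below 75 mm), the lemon lies in its own section of the dish, and the dish stands flat and upright on the worktop (underside within 8 mm of it, tilt under 0.06 rad); all at rest (horizontal distance between each of walnut0, walnut1, walnut2 and fruit_bowl below 0.12 m and height (world z) of each of walnut0, walnut1, walnut2 below 0.075 m and x of lemon_center in the frame of dish between -0.12 and -0.01 m and y of lemon_center in the frame of dish between -0.075 and 0.075 m and z of lemon_center in the frame of dish between 0 and 0.09 m and height (world z) of dish between -0.008 and 0.008 m and angle between dish's own z axis and vertical below 0.06 rad and linear speed of each of dish, fruit_bowl below 0.02 m/s and linear speed of each of walnut0, walnut1, walnut2 below 0.05 m/s); the robot touches nothing.
It fails at once if the gripper or arm touches a walnut or the lemon (contact force between any of the fingers, the arm and walnut0 above 0.5 N or contact force between any of the fingers, the arm and walnut1 above 0.5 N or contact force between any of the fingers, the arm and walnut2 above 0.5 N or contact force between any of the fingers, the arm and lemon above 0.5 N).
It fails at once if the lemon leaves its section of the dish (not (x of lemon_center in the frame of dish between -0.12 and -0.01 m and y of lemon_center in the frame of dish between -0.075 and 0.075 m and z of lemon_center in the frame of dish between 0 and 0.09 m)).
It fails at once if the bowl is moved more than 40 mm or tipped (distance of fruit_bowl from where it was at the start of the episode above 0.04 m or angle between fruit_bowl's own z axis and vertical above 0.3 rad).
It fails at once if the pepper mill or jam jar is moved more than 30 mm or tipped over (distance of any of pepper_mill, jam_jar from where it was at the start of the episode above 0.03 m or angle between any of pepper_mill, jam_jar's own z axis and vertical above 0.4 rad).
It also fails if it takes over 53 s, if anything falls off the work surface, if the arm or the gripper's body presses on something with over 40 N, if the wrist force passes 120 N, or if a joint passes its speed limit or range.

### The arm

A 6-joint arm with a two-finger parallel gripper is mounted at the origin on a cart in front of the work surface, level with it; the furniture and walls round the work are solid. World frame = base frame: x ahead of the robot, y to its left, z up, the work surface at z = 0. Lengths are in mm, angles in degrees, forces in N, time in s.
With the tool pointing down it reaches from about 275 to 825 mm from the base axis. Payload 4.9 kg.
Tool frame: the origin (TCP) lies at the very end of the fingers, on their centre line; the grasp point (between the pads) lies 19 mm behind it; z points along the fingers, y is the line along which they close (so a half turn about z gives the same grasp; the last joint's range is limited). The gripper opens to 85 mm and grips with 20 to 120 N. Pads are 22 mm wide; open, the fingers measure 114 mm over their backs; the gripper's body (76 mm by 85 mm) begins 54 mm behind the grasp point. The pads swing forward as they close: fully open they stand 13 mm farther back than shut.
Start: joints at [56.654, 18.69, -11.035, 60.275, 0, 82.311], TCP at [238.138, 495.791, 231.281] pointing down, gripper open.
Joint ranges: [-152.03, 152.03], [-55.5, 102.48], [-74.3, 77.21], [-110.64, 120.58], [-84.22, 78.4], [-180, 180]. Speed limits (degrees/s): [147.25, 147.25, 180, 180, 180, 180].

### API

Orientations are given as [roll, pitch, yaw] about the fixed x, y, z axes, in that order (R = Rz(yaw) Ry(pitch) Rx(roll)).
In Python, from station import * gives the robot as it stands. The module is installed in compiled form; this text tells all that it offers.
- The arm moves only by the shell command python3 -m inch 'ROWS' [OPENING] [FORCE]. ROWS is JSON, a list of rows, each a list of 6 numbers: the shift along the tool's x, y, z as a fraction of full scale, then the turn, a rotation vector about the tool's x, y, z as a fraction of full scale. In form: [[x, y, z, wx, wy, wz], ...]. A call has 1 to 8 rows; each row is the pose to reach, as a shift and turn from the pose commanded when the call began, along the tool's axes at that moment, turning the shorter way round; what a row does not reach only later rows make up. Full scale, the value 1, is 0.5 m for a shift and pi rad for a turn. A row lasts 1/10 s, in which the tool goes at most 50 mm and 8.59 degrees, less where a joint would pass 70% of its speed; a pose out of reach is approached as far as the arm can. A call with a number of a shift or a turn outside -1 to 1 is refused whole. A call with a gripper value outside its range is refused whole. OPENING is the opening, from 0 (shut) to 1 (fully open), set as the call begins (- or left out, the last holds). The fingers move at their own pace and stop on an object; FORCE is the grip in N (left out, the last holds). Time passes only in rows, so rows that repeat a pose let the fingers close. It gives the time, the measured TCP pose, the force, the opening and the grip force at its end, in the units of the state.
- sense(): the state, without advancing time (a new reading comes with each control period).
- read_camera(name): name is "side" or "top"; returns the picture (420x560x3 uint8, red, green, blue); there is no depth.
- camera_model(name): a dict with "mtx" (3x3 intrinsics, pixels), "world_from_camera" (4x4, takes a point from camera to world coordinates). Camera axes: x right, y up, looking along -z (the intrinsics and any distortion apply to the point x, -y, -z); pixel columns grow to the right and rows downward; lengths in mm; the calibration is good to about 2 mm. A picture is of the moment at which its call begins. camera_model takes no time and is no camera call.
- sign_off(): hands the job in; it is judged then, once.
The state is a dict: "clock": time; "joint_pos": joint angles; "qd": joint speeds; "joint_torque": joint torques, N m; "position": TCP position; "eef_rot": TCP orientation; "contact_force": force on the tool from outside, world axes, zero at the start; "torque": the same for the moment, N m; "grip_width": opening from 0.0 (shut) to 1.0 (fully open); "gripper_force": force on a finger pad.
Only numpy, scipy, OpenCV 4.12 (cv2) and the standard library are available. Lean on these libraries where they do the work, as an engineer would, in place of code of your own. Each camera call takes 0.05 s, during which the arm holds its last target. There are 200 camera calls.

## Working session

There is one attempt and no reset: what is moved stays moved. The work goes in short steps, Python scripts to look and compute and a shell command to move; the robot and the scene stay as the last step left them, time stands still between calls to the robot, and variables do not carry over. Pictures are saved under pics/ and viewed, at most 10 in all, crops included, and the job is handed in when it is done.

```bash
mkdir -p pics
python3 - <<'E'
from station import *
import cv2
for n in("top","side"):
    im=read_camera(n); cv2.imwrite(f"pics/{n}0.png",im[:,:,::-1])
    m=camera_model(n); print(m)
s=sense(); print(s)
E
```

```text
{'mtx': array([[463.61835023,   0.        , 278.17040221],
       [  0.        , 463.61835023, 209.20059858],
       [  0.        ,   0.        ,   1.        ]]), 'world_from_camera': array([[-1.80967006e-02,  9.93541542e-01, -1.12016582e-01,
         3.88758070e+02],
       [-9.99808728e-01, -1.88134060e-02, -5.34439806e-03,
         1.59450873e+02],
       [-7.41729492e-03,  1.11898440e-01,  9.93691966e-01,
         1.36098303e+03],
       [ 0.00000000e+00,  0.00000000e+00,  0.00000000e+00,
         1.00000000e+00]])}
{'mtx': array([[539.48256232,   0.        , 276.06094188],
       [  0.        , 539.48256232, 215.58152755],
       [  0.        ,   0.        ,   1.        ]]), 'world_from_camera': array([[ 4.53926153e-01,  4.73859936e-01, -7.54591153e-01,
        -7.84494033e+02],
       [-8.90896355e-01,  2.26192784e-01, -3.93878799e-01,
        -5.52688095e+02],
       [-1.59603086e-02,  8.51054396e-01,  5.24834910e-01,
         1.03035001e+03],
       [ 0.00000000e+00,  0.00000000e+00,  0.00000000e+00,
         1.00000000e+00]])}
{'clock': 0.1, 'joint_pos': array([ 5.66531813e+01,  1.87279231e+01, -1.10859319e+01,  6.02748752e+01,
        2.22198263e-03,  8.23115649e+01]), 'qd': array([-0.06114948,  0.00345589,  0.10919414,  0.11370695,  0.04819493,
        0.05435625]), 'joint_torque': array([ 5.51577850e-04, -4.44237792e+01,  2.63038051e+01,  7.89603742e-03,
       -1.25311990e-04,  2.08370388e-06]), 'position': array([237.8384334 , 495.34171843, 230.58250833]), 'eef_rot': array([-1.79912365e+02, -1.40728785e-02,  1.54341604e+02]), 'contact_force': array([ 0.19486688, -0.18897417,  1.22339554]), 'torque': array([ 0.02300879,  0.03928012, -0.00064625]), 'gripper_force': 0.0, 'grip_width': 1.0006363750052503}
```

View pics/top0.png

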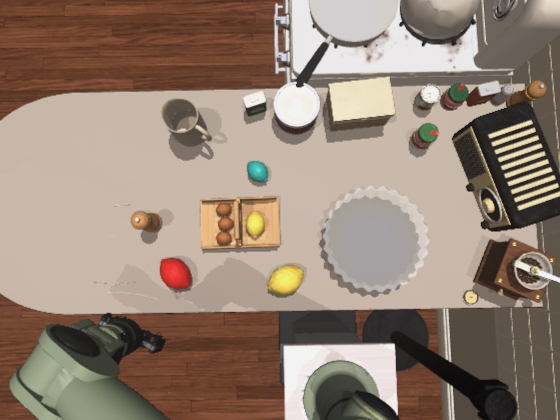

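View pics/side0.png

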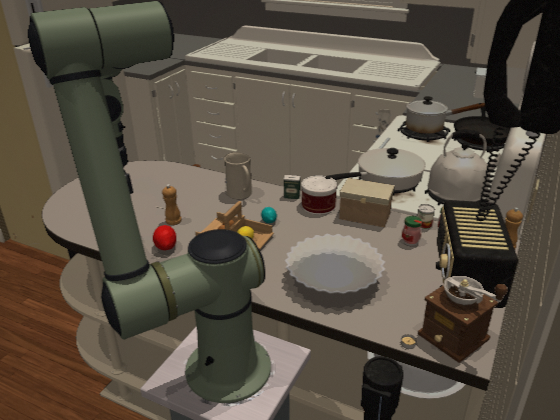

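The top view shows the dish at about (240,222), with walnuts at (224,210/224/238) on its left side (+y). The bowl is at about (375,238), the pepper mill at (146,221) and the jam jar at about (296,106). Lemon candidates are yellow (256,223) in the dish, larger yellow (285,279), red (175,274) and turquoise (257,171). The one in the dish is the smaller yellow one, so it fits. I'll confirm in a crop.

Run:
```python
import cv2
im=cv2.imread("pics/top0.png")[150:300,130:330]
cv2.imwrite("pics/crop0.png",cv2.resize(im,(800,600),interpolation=cv2.INTER_CUBIC))
```

```text
(no output)
```

View pics/crop0.png

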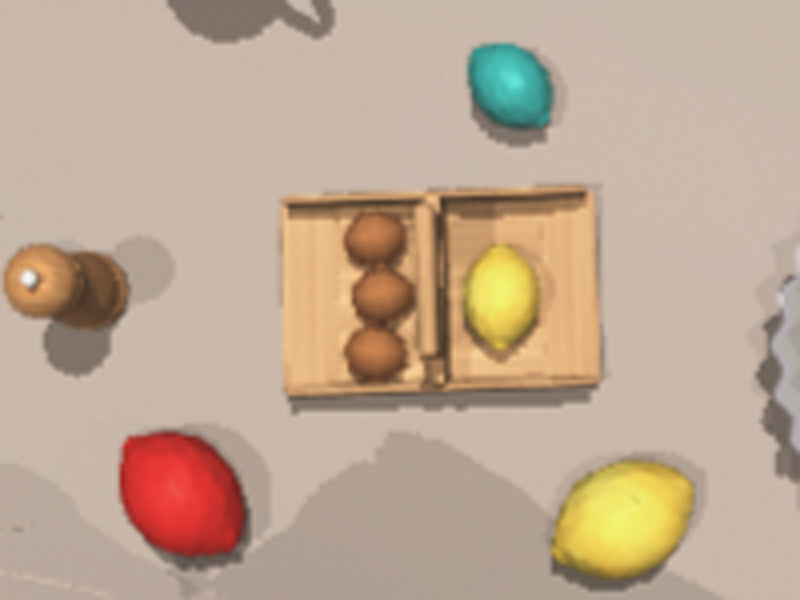

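The crop confirms the lemon in the dish at crop (502,297), which is the smaller of the two yellow ones. The dish corners are at crop (285,200), (596,187), (600,383) and (287,394). The bar top runs from (429,205) to (429,355).

```bash
cat > h.py <<'E'
from station import *
import numpy as np, cv2
def ray(cam,px,z):
    m=camera_model(cam);T=m["world_from_camera"];K=m["mtx"]
    d=np.linalg.inv(K)@np.array([px[0],px[1],1.]);d=T[:3,:3]@np.array([d[0],-d[1],-d[2]])
    o=T[:3,3];return o+d*(z-o[2])/d[2]
def proj(cam,p):
    m=camera_model(cam);T=m["world_from_camera"];c=np.linalg.inv(T)@np.append(p,1.)
    u=m["mtx"]@np.array([c[0],-c[1],-c[2]]);return u[:2]/u[2]
def c2(p):return (130+(p[0]+.5)/4-.5,150+(p[1]+.5)/4-.5)
E
python3 - <<'E'
from h import *
np.set_printoptions(precision=1,suppress=True)
for z in(18,44):
  P=np.array([ray("top",c2(p),z) for p in((285,200),(596,187),(600,383),(287,394))]);print(z,P[:,:2].tolist(),P.mean(0),[np.linalg.norm(P[i]-P[i-1]) for i in range(4)])
a,b=ray("top",c2((429,205)),125),ray("top",c2((429,355)),125);print("bar",a,b,(a+b)/2,np.degrees(np.arctan2(*(a-b)[:2][::-1])),np.linalg.norm(a-b))
print("lemon",ray("top",c2((502,297)),34),"wal",[ray("top",c2(p),25) for p in((375,238),(383,295),(376,354))])
im=read_camera("top").astype(int)
for n,p,z in(("bowl",(375,238),66),("bl",(321,238),66),("br",(429,238),66),("bt",(375,185),66),("bb",(375,292),66),("milltop",(137,220),150),("bigL",(285,279),30),("red",(175,274),30),("jar",(296,100),86),("turq",(257,171),20),("mug",(181,118),100)):print(n,ray("top",p,z))
E
```

```text
18 [[572.6173606983448, 392.26307412607264], [577.8599824381135, 164.66170595600565], [434.89416391828576, 164.37489142171106], [431.1157073937509, 390.73381383795515]] [504.1 278.   18. ] [np.float64(141.50991670184214), np.float64(227.6617400346239), np.float64(142.96610621969606), np.float64(226.39045583052086)]
44 [[569.0578655547181, 387.75585615513444], [574.1989907287699, 164.56082480820834], [434.0009743344709, 164.2795629709561], [430.29566830218727, 386.2562021737534]] [501.9 275.7  44. ] [np.float64(138.77030067134015), np.float64(223.2542344189928), np.float64(140.19829852433026), np.float64(222.0075621337294)]
bar [552.7 276.8 125. ] [451.9 277.6 125. ] [502.3 277.2 125. ] -0.46549412786972766 100.8074779503136
lemon [497.2 233.5  34. ] wal [array([542.6, 325.7,  25. ]), array([501. , 320.1,  25. ]), array([458.5, 325.3,  25. ])]
bowl [ 448.9 -102.    66. ]
bl [451.6  48.4  66. ]
br [ 446.1 -252.1   66. ]
bt [ 598.3 -108.2   66. ]
bb [300.5 -95.8  66. ]
milltop [503.7 537.4 150. ]
bigL [338.9 150.8  30. ]
red [358.6 463.9  30. ]
jar [843.8 110.   86. ]
turq [654.1 226.8  20. ]
mug [793.3 434.  100. ]
```

```bash
cat >> h.py <<'E'
from scipy.spatial.transform import Rotation as Ro
def rows(p0,e0,tg):
    R0=Ro.from_euler("xyz",e0,degrees=True)
    for p,e in tg:
        s=R0.inv().apply(np.subtract(p,p0))/500;w=(R0.inv()*Ro.from_euler("xyz",e,degrees=True)).as_rotvec()/np.pi
        print([round(float(v),3)+0 for v in (*s,*w)])
E
python3 -c "
from h import *
rows((238.1,495.8,231.3),(180,0,154.34),[((503,277,200),(180,0,180)),((370,386,220),(180,0,167))])"
```

```text
[-0.667, -0.165, 0.063, 0.0, 0.0, -0.143]
[-0.333, -0.084, 0.023, 0.0, 0.0, -0.07]
```

```bash
python3 -m inch '[[-0.667,-0.165,0.063,0,0,-0.143],[-0.667,-0.165,0.063,0,0,-0.143],[-0.667,-0.165,0.063,0,0,-0.143],[-0.667,-0.165,0.063,0,0,-0.143],[-0.667,-0.165,0.063,0,0,-0.143],[-0.667,-0.165,0.063,0,0,-0.143],[-0.667,-0.165,0.063,0,0,-0.143],[-0.667,-0.165,0.063,0,0,-0.143]]' 1; python3 -m inch '[[0,0,0,0,0,0],[0,0,0,0,0,0]]'
python3 - <<'E'
from h import *
cv2.imwrite("pics/side1.png",cv2.resize(read_camera("side")[130:280,130:330],(800,600),interpolation=cv2.INTER_CUBIC)[:,:,::-1])
for p in((503,277,125),(503,277,200)):print(proj("side",p))
print(sense()["joint_pos"])
E
```

```text
clock: 0.95
position: [506.5, 273.4, 198.8]
eef_rot: [-179.9, 0.0, 179.7]
contact_force: [-0.6, 0.5, -0.2]
grip_width: 0.999
gripper_force: 0.0
clock: 1.15
position: [502.1, 277.4, 199.5]
eef_rot: [180.0, -0.1, -179.9]
contact_force: [0.2, -0.2, 0.8]
grip_width: 1.004
gripper_force: 0.0
[233.38593568 207.28947141]
[232.04487127 187.24415986]
[ 2.15899692e+01  2.24741619e+01 -1.02374612e+01  5.73374784e+01
  2.97458899e-02  2.14224539e+01]
```

View pics/side1.png

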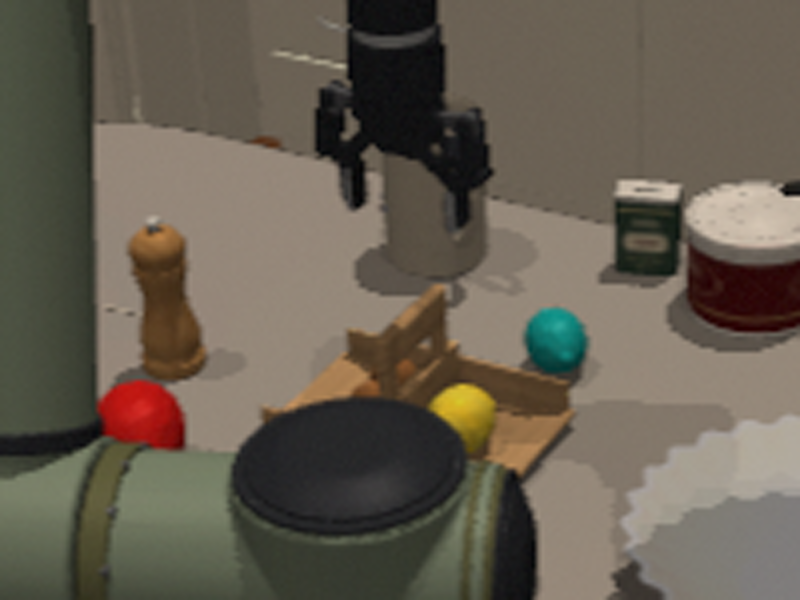

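The side view shows the open fingers above the bar, whose top runs from crop (365,335) to (440,288). That agrees with the predicted middle at (413,309), so I'm descending and gripping.

```bash
python3 -m inch '[[0,0,0.06,0,0,0],[0,0,0.12,0,0,0],[0,0,0.17,0,0,0],[0,0,0.2,0,0,0],[0,0,0.215,0,0,0],[0,0,0.221,0,0,0],[0,0,0.221,0,0,0],[0,0,0.221,0,0,0]]'; python3 -m inch '[[0,0,0,0,0,0],[0,0,0,0,0,0],[0,0,0,0,0,0],[0,0,0,0,0,0],[0,0,0,0,0,0],[0,0,0,0,0,0],[0,0,0,0,0,0],[0,0,0,0,0,0]]' 0 70;python3 -m inch '[[0,0,0,0,0,0],[0,0,0,0,0,0],[0,0,0,0,0,0],[0,0,0,0,0,0]]'
```

```text
clock: 2.0
position: [503.5, 277.6, 90.3]
eef_rot: [180.0, 0.1, -179.9]
contact_force: [0.1, 0.1, 0.1]
grip_width: 1.002
gripper_force: 0.0
clock: 2.8
position: [503.4, 277.5, 89.7]
eef_rot: [179.9, 0.0, -179.9]
contact_force: [-0.3, 1.7, 3.8]
grip_width: 0.153
gripper_force: 69.6
clock: 3.2
position: [503.4, 277.4, 89.7]
eef_rot: [179.9, 0.0, -179.9]
contact_force: [-0.1, 3.6, 5.3]
grip_width: 0.159
gripper_force: 69.7
```

```bash
python3 -m inch '[[0,0,-0.004,0,0,0],[0,0,-0.012,0,0,0],[0,0,-0.025,0,0,0],[0,0,-0.045,0,0,0],[0,0,-0.07,0,0,0],[0,0,-0.1,0,0,0],[0,0,-0.125,0,0,0],[0,0,-0.145,0,0,0]]';python3 -m inch '[[0,0,-0.02,0,0,0],[0,0,-0.045,0,0,0],[0,0,-0.07,0,0,0],[0,0,-0.09,0,0,0],[0,0,-0.104,0,0,0],[0,0,-0.112,0,0,0],[0,0,-0.115,0,0,0],[0,0,-0.115,0,0,0]]'
python3 - <<'E'
from h import *
im=np.hstack([read_camera("side")[100:300,130:330],read_camera("top")[120:320,150:350]])
cv2.imwrite("pics/lift.png",cv2.resize(im,(800,400),interpolation=cv2.INTER_CUBIC)[:,:,::-1])
print(sense()["joint_pos"])
rows((503.4,277.4,220),(180,0,180),[((503.4+100*i/380,277.4-380*i/380.,220),(180,0,180+90*i/380.)) for i in(95,190,285,380)])
E
```

```text
clock: 4.0
position: [503.5, 277.2, 163.5]
eef_rot: [180.0, 0.1, -179.9]
contact_force: [0.4, 0.7, -5.1]
grip_width: 0.155
gripper_force: 68.4
clock: 4.8
position: [502.9, 277.0, 219.1]
eef_rot: [-180.0, -0.0, -179.9]
contact_force: [-0.1, -0.4, -5.1]
grip_width: 0.159
gripper_force: 68.4
[ 2.14780819e+01  2.17390567e+01 -8.45172298e+00  5.98631611e+01
 -2.19024126e-04  2.13963858e+01]
[-0.05, -0.19, 0.0, 0.0, 0.0, -0.125]
[-0.1, -0.38, 0.0, 0.0, 0.0, -0.25]
[-0.15, -0.57, 0.0, 0.0, 0.0, -0.375]
[-0.2, -0.76, 0.0, 0.0, 0.0, -0.5]
```

View pics/lift.png

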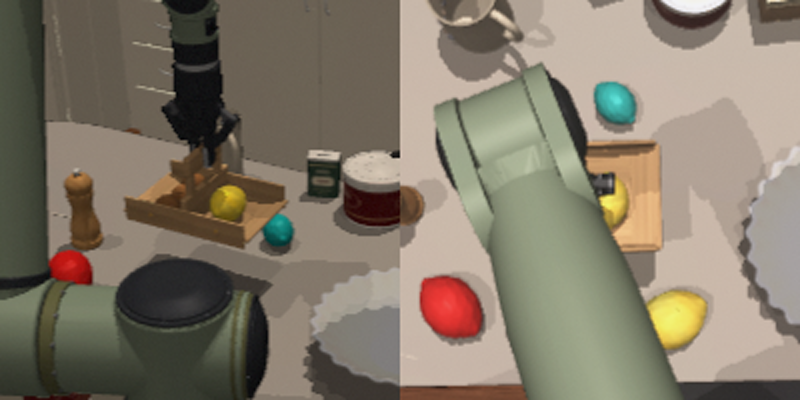

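The dish is lifted level, with the lemon at (228,203) and the walnuts still in. Now I'll carry it while turning it 90°, to the far side of the bowl with the lip pointing back at it.

Run:
```python
from h import *
P0=np.array((503.4,277.4,220));P1=np.array((607,-102,220.))
f=lambda k:(lambda t:t*t*(3-2*t))(k/32)
T=lambda k:(P0+(P1-P0)*f(k),(180,0,180+90*f(k)))
for c in range(4):
    rows(*T(8*c),[T(8*c+i) for i in range(1,9)]);print()
```

```text
[-0.001, -0.002, 0.0, 0.0, 0.0, -0.001]
[-0.002, -0.009, 0.0, 0.0, 0.0, -0.006]
[-0.005, -0.019, 0.0, 0.0, 0.0, -0.012]
[-0.009, -0.033, 0.0, 0.0, 0.0, -0.021]
[-0.014, -0.05, 0.0, 0.0, 0.0, -0.033]
[-0.019, -0.07, 0.0, 0.0, 0.0, -0.046]
[-0.025, -0.093, 0.0, 0.0, 0.0, -0.061]
[-0.032, -0.119, 0.0, 0.0, 0.0, -0.078]

[-0.001, -0.029, 0.0, 0.0, 0.0, -0.018]
[-0.001, -0.06, 0.0, 0.0, 0.0, -0.038]
[-0.002, -0.092, 0.0, 0.0, 0.0, -0.059]
[-0.003, -0.126, 0.0, 0.0, 0.0, -0.08]
[-0.003, -0.161, 0.0, 0.0, 0.0, -0.102]
[-0.004, -0.197, 0.0, 0.0, 0.0, -0.125]
[-0.005, -0.234, 0.0, 0.0, 0.0, -0.148]
[-0.006, -0.27, 0.0, 0.0, 0.0, -0.172]

[0.018, -0.032, 0.0, 0.0, 0.0, -0.023]
[0.036, -0.064, 0.0, 0.0, 0.0, -0.047]
[0.054, -0.095, 0.0, 0.0, 0.0, -0.069]
[0.072, -0.125, 0.0, 0.0, 0.0, -0.092]
[0.088, -0.155, 0.0, 0.0, 0.0, -0.113]
[0.105, -0.183, 0.0, 0.0, 0.0, -0.134]
[0.12, -0.21, 0.0, 0.0, 0.0, -0.154]
[0.134, -0.235, 0.0, 0.0, 0.0, -0.172]

[0.023, -0.013, 0.0, 0.0, 0.0, -0.017]
[0.044, -0.025, 0.0, 0.0, 0.0, -0.032]
[0.062, -0.035, 0.0, 0.0, 0.0, -0.045]
[0.078, -0.044, 0.0, 0.0, 0.0, -0.057]
[0.09, -0.051, 0.0, 0.0, 0.0, -0.066]
[0.099, -0.056, 0.0, 0.0, 0.0, -0.073]
[0.105, -0.059, 0.0, 0.0, 0.0, -0.077]
[0.107, -0.06, 0.0, 0.0, 0.0, -0.078]
```

```bash
python3 -m inch '[[-0.001,-0.002,0,0,0,-0.001],[-0.002,-0.009,0,0,0,-0.006],[-0.005,-0.019,0,0,0,-0.012],[-0.009,-0.033,0,0,0,-0.021],[-0.014,-0.05,0,0,0,-0.033],[-0.019,-0.07,0,0,0,-0.046],[-0.025,-0.093,0,0,0,-0.061],[-0.032,-0.119,0,0,0,-0.078]]'
python3 -m inch '[[-0.001,-0.029,0,0,0,-0.018],[-0.001,-0.06,0,0,0,-0.038],[-0.002,-0.092,0,0,0,-0.059],[-0.003,-0.126,0,0,0,-0.08],[-0.003,-0.161,0,0,0,-0.102],[-0.004,-0.197,0,0,0,-0.125],[-0.005,-0.234,0,0,0,-0.148],[-0.006,-0.27,0,0,0,-0.172]]'
python3 -m inch '[[0.018,-0.032,0,0,0,-0.023],[0.036,-0.064,0,0,0,-0.047],[0.054,-0.095,0,0,0,-0.069],[0.072,-0.125,0,0,0,-0.092],[0.088,-0.155,0,0,0,-0.113],[0.105,-0.183,0,0,0,-0.134],[0.12,-0.21,0,0,0,-0.154],[0.134,-0.235,0,0,0,-0.172]]'
python3 -m inch '[[0.023,-0.013,0,0,0,-0.017],[0.044,-0.025,0,0,0,-0.032],[0.062,-0.035,0,0,0,-0.045],[0.078,-0.044,0,0,0,-0.057],[0.09,-0.051,0,0,0,-0.066],[0.099,-0.056,0,0,0,-0.073],[0.105,-0.059,0,0,0,-0.077],[0.107,-0.06,0,0,0,-0.078]]'
python3 -m inch '[[0,0,0,0,0,0],[0,0,0,0,0,0]]'
python3 - <<'E'
from h import *
im=np.hstack([read_camera("side")[160:360,230:430],read_camera("top")[100:300,280:480]])
cv2.imwrite("pics/carry.png",cv2.resize(im,(800,400),interpolation=cv2.INTER_CUBIC)[:,:,::-1])
print(sense()["joint_pos"])
# tilt about the lip, lip at (494,-102,115); tool yaw -90, grip 19 behind TCP
Rt=lambda th:Ro.from_euler("y",-th,degrees=True)*Ro.from_euler("xyz",(180,0,-90),degrees=True)
def T(th,lip=(494,-102,115)):
    R=Ro.from_euler("y",-th,degrees=True)
    tcp=np.array(lip)+R.apply((113,0,71))   # TCP at dish z=89, lip z=18
    return tcp,Rt(th).as_euler("xyz",degrees=True)
L=(np.array((607,-102,220.)),np.array((180,0,-90.)))
print(L,T(0),T(15),T(45))
S=[L,*[T(a) for a in(0,15,23,31,39,47)]]
for a,b in zip(S,S[1:]): rows(*a,[b])
E
```

```text
clock: 5.7
position: [519.2, 216.8, 219.2]
eef_rot: [-180.0, -0.0, -165.7]
contact_force: [-0.4, -0.3, -5.2]
grip_width: 0.149
gripper_force: 68.4
clock: 6.5
position: [555.1, 86.1, 219.3]
eef_rot: [-180.0, -0.0, -134.7]
contact_force: [-0.0, -0.5, -5.2]
grip_width: 0.151
gripper_force: 68.3
clock: 7.3
position: [590.9, -44.4, 219.2]
eef_rot: [180.0, -0.0, -103.8]
contact_force: [-0.2, 0.3, -5.3]
grip_width: 0.153
gripper_force: 68.3
clock: 8.1
position: [607.0, -102.6, 219.2]
eef_rot: [180.0, 0.0, -89.9]
contact_force: [-0.2, 0.4, -4.6]
grip_width: 0.151
gripper_force: 68.3
clock: 8.3
position: [607.0, -101.9, 219.3]
eef_rot: [180.0, 0.0, -89.9]
contact_force: [-0.3, -0.5, -4.5]
grip_width: 0.153
gripper_force: 68.3
[-1.63974723e+01  2.61079473e+01 -1.61322398e+00  6.22811229e+01
  4.12677688e-03 -1.06503498e+02]
(array([ 607., -102.,  220.]), array([180.,   0., -90.])) (array([ 607., -102.,  186.]), array([180.,   0., -90.])) (array([ 584.77346617, -102.        ,  212.82728576]), array([-165.,    0.,  -90.])) (array([ 523.69848481, -102.        ,  245.10764774]), array([-1.35000000e+02, -1.27222187e-14, -9.00000000e+01]))
[0.0, 0.0, 0.068, 0.0, 0.0, 0.0]
[0.0, 0.044, -0.054, 0.083, 0.0, 0.0]
[0.0, 0.022, -0.03, 0.044, 0.0, 0.0]
[0.0, 0.022, -0.03, 0.044, 0.0, 0.0]
[0.0, 0.022, -0.03, 0.044, 0.0, 0.0]
[0.0, 0.022, -0.03, 0.044, 0.0, 0.0]
```

View pics/carry.png

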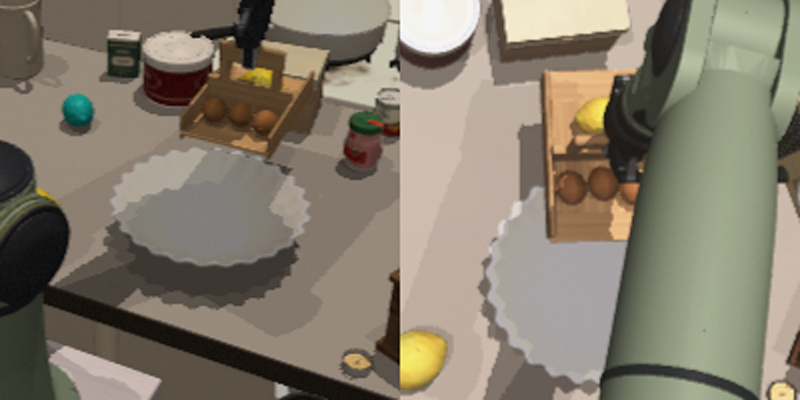

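The walnut section faces the bowl and all the contents are in place. I'll lower a little, tilt 15°, then tip gradually about the lip.

```bash
python3 -m inch '[[0,0,0.008,0,0,0],[0,0,0.02,0,0,0],[0,0,0.034,0,0,0],[0,0,0.048,0,0,0],[0,0,0.06,0,0,0],[0,0,0.068,0,0,0],[0,0,0.068,0,0,0],[0,0,0.068,0,0,0]]'
python3 -m inch '[[0,0.004,-0.005,0.008,0,0],[0,0.01,-0.013,0.02,0,0],[0,0.017,-0.021,0.032,0,0],[0,0.024,-0.029,0.045,0,0],[0,0.031,-0.037,0.058,0,0],[0,0.037,-0.045,0.07,0,0],[0,0.042,-0.051,0.079,0,0],[0,0.044,-0.054,0.083,0,0]]'
python3 -m inch '[[0,0.003,-0.004,0.006,0,0],[0,0.006,-0.008,0.011,0,0],[0,0.009,-0.012,0.017,0,0],[0,0.011,-0.015,0.022,0,0],[0,0.014,-0.019,0.028,0,0],[0,0.017,-0.023,0.033,0,0],[0,0.02,-0.027,0.039,0,0],[0,0.022,-0.03,0.044,0,0]]'
python3 -m inch '[[0,0.003,-0.004,0.006,0,0],[0,0.006,-0.008,0.011,0,0],[0,0.009,-0.012,0.017,0,0],[0,0.011,-0.015,0.022,0,0],[0,0.014,-0.019,0.028,0,0],[0,0.017,-0.023,0.033,0,0],[0,0.02,-0.027,0.039,0,0],[0,0.022,-0.03,0.044,0,0]]'
python3 - <<'E'
from h import *
im=np.hstack([read_camera("side")[160:360,230:430],read_camera("top")[100:300,280:480]])
cv2.imwrite("pics/t31.png",cv2.resize(im,(800,400),interpolation=cv2.INTER_CUBIC)[:,:,::-1])
print(sense()["joint_pos"])
E
```

```text
clock: 9.2
position: [607.1, -102.3, 185.3]
eef_rot: [-180.0, 0.0, -89.9]
contact_force: [0.1, -0.8, -4.5]
grip_width: 0.153
gripper_force: 68.2
clock: 10.0
position: [584.3, -102.2, 213.0]
eef_rot: [-165.0, -0.0, -89.9]
contact_force: [-0.3, 0.5, -6.0]
grip_width: 0.155
gripper_force: 68.5
clock: 10.8
position: [570.3, -102.2, 224.1]
eef_rot: [-157.1, 0.0, -89.9]
contact_force: [-0.2, 0.3, -4.8]
grip_width: 0.157
gripper_force: 68.5
clock: 11.6
position: [554.3, -102.2, 233.5]
eef_rot: [-149.1, -0.0, -89.9]
contact_force: [0.9, -0.6, -5.1]
grip_width: 0.157
gripper_force: 68.6
[ -24.71350505    0.97345565  -41.76126072   18.86595752   12.39188868
 -111.62719682]
```

View pics/t31.png

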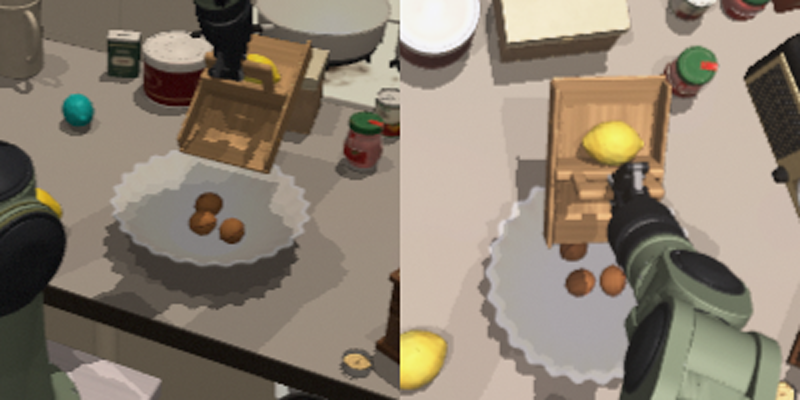

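All three walnuts lie in the bowl, at side crop (209,203), (202,222) and (232,230), and the lemon is still in its section. I'll level the dish and carry it back to where it started.

Run:
```python
from h import *
def T(th,dz):
    R=Ro.from_euler("y",-th,degrees=True)
    return np.array((494,-102,115+dz))+R.apply((113,0,71)),(180+th,0,-90)
g=lambda t:t*t*(3-2*t)
Q=[T(31*(1-g(k/16)),34*g(k/16)) for k in range(17)]
for c in(0,8): rows(*Q[c],Q[c+1:c+9]);print()
P0=np.array((503.4,277.4,220));P1=np.array((607,-102,220.))
f=lambda k:1-g(k/32)
T=lambda k:(P0+(P1-P0)*f(k),(180,0,180+90*f(k)))
for c in range(4):
    rows(*T(8*c),[T(8*c+i) for i in range(1,9)]);print()
```

```text
[0.0, -0.001, 0.001, -0.002, 0.0, 0.0]
[0.0, -0.005, 0.003, -0.007, 0.0, 0.0]
[0.0, -0.01, 0.006, -0.016, 0.0, 0.0]
[0.0, -0.017, 0.01, -0.027, 0.0, 0.0]
[0.0, -0.024, 0.016, -0.04, 0.0, 0.0]
[0.0, -0.032, 0.022, -0.054, 0.0, 0.0]
[0.0, -0.04, 0.029, -0.07, 0.0, 0.0]
[0.0, -0.047, 0.036, -0.086, 0.0, 0.0]

[0.0, -0.009, 0.005, -0.016, 0.0, 0.0]
[0.0, -0.016, 0.011, -0.032, 0.0, 0.0]
[0.0, -0.023, 0.017, -0.046, 0.0, 0.0]
[0.0, -0.029, 0.022, -0.059, 0.0, 0.0]
[0.0, -0.033, 0.026, -0.07, 0.0, 0.0]
[0.0, -0.036, 0.03, -0.079, 0.0, 0.0]
[0.0, -0.038, 0.032, -0.084, 0.0, 0.0]
[0.0, -0.039, 0.033, -0.086, 0.0, 0.0]

[-0.002, 0.001, 0.0, 0.0, 0.0, 0.001]
[-0.009, 0.002, 0.0, 0.0, 0.0, 0.006]
[-0.019, 0.005, 0.0, 0.0, 0.0, 0.012]
[-0.033, 0.009, 0.0, 0.0, 0.0, 0.021]
[-0.05, 0.014, 0.0, 0.0, 0.0, 0.033]
[-0.07, 0.019, 0.0, 0.0, 0.0, 0.046]
[-0.093, 0.025, 0.0, 0.0, 0.0, 0.061]
[-0.119, 0.032, 0.0, 0.0, 0.0, 0.078]

[-0.025, 0.014, 0.0, 0.0, 0.0, 0.018]
[-0.052, 0.029, 0.0, 0.0, 0.0, 0.038]
[-0.08, 0.045, 0.0, 0.0, 0.0, 0.059]
[-0.11, 0.062, 0.0, 0.0, 0.0, 0.08]
[-0.14, 0.079, 0.0, 0.0, 0.0, 0.102]
[-0.172, 0.097, 0.0, 0.0, 0.0, 0.125]
[-0.204, 0.114, 0.0, 0.0, 0.0, 0.148]
[-0.236, 0.132, 0.0, 0.0, 0.0, 0.172]

[-0.018, 0.032, 0.0, 0.0, 0.0, 0.023]
[-0.036, 0.064, 0.0, 0.0, 0.0, 0.047]
[-0.054, 0.095, 0.0, 0.0, 0.0, 0.069]
[-0.072, 0.125, 0.0, 0.0, 0.0, 0.092]
[-0.088, 0.155, 0.0, 0.0, 0.0, 0.113]
[-0.105, 0.183, 0.0, 0.0, 0.0, 0.134]
[-0.12, 0.21, 0.0, 0.0, 0.0, 0.154]
[-0.134, 0.235, 0.0, 0.0, 0.0, 0.172]

[0.001, 0.026, 0.0, 0.0, 0.0, 0.017]
[0.001, 0.05, 0.0, 0.0, 0.0, 0.032]
[0.002, 0.071, 0.0, 0.0, 0.0, 0.045]
[0.002, 0.089, 0.0, 0.0, 0.0, 0.057]
[0.002, 0.103, 0.0, 0.0, 0.0, 0.066]
[0.002, 0.114, 0.0, 0.0, 0.0, 0.073]
[0.003, 0.121, 0.0, 0.0, 0.0, 0.077]
[0.003, 0.123, 0.0, 0.0, 0.0, 0.078]
```

```bash
python3 -m inch '[[0,-0.001,0.001,-0.002,0,0],[0,-0.005,0.003,-0.007,0,0],[0,-0.01,0.006,-0.016,0,0],[0,-0.017,0.01,-0.027,0,0],[0,-0.024,0.016,-0.04,0,0],[0,-0.032,0.022,-0.054,0,0],[0,-0.04,0.029,-0.07,0,0],[0,-0.047,0.036,-0.086,0,0]]'
python3 -m inch '[[0,-0.009,0.005,-0.016,0,0],[0,-0.016,0.011,-0.032,0,0],[0,-0.023,0.017,-0.046,0,0],[0,-0.029,0.022,-0.059,0,0],[0,-0.033,0.026,-0.07,0,0],[0,-0.036,0.03,-0.079,0,0],[0,-0.038,0.032,-0.084,0,0],[0,-0.039,0.033,-0.086,0,0]]'
python3 -m inch '[[0,0,0,0,0,0],[0,0,0,0,0,0],[0,0,0,0,0,0],[0,0,0,0,0,0]]'
```

```text
clock: 12.5
position: [585.4, -102.3, 230.5]
eef_rot: [-164.8, -0.0, -89.9]
contact_force: [0.4, -1.2, -4.9]
grip_width: 0.153
gripper_force: 68.6
clock: 13.3
position: [608.3, -102.1, 218.9]
eef_rot: [179.8, 0.0, -89.9]
contact_force: [0.2, 0.8, -5.3]
grip_width: 0.153
gripper_force: 68.6
clock: 13.7
position: [607.0, -102.2, 219.6]
eef_rot: [179.9, -0.0, -89.9]
contact_force: [-1.5, 0.1, -4.4]
grip_width: 0.15
gripper_force: 68.6
```

```bash
python3 -m inch '[[-0.002,0.001,0,0,0,0.001],[-0.009,0.002,0,0,0,0.006],[-0.019,0.005,0,0,0,0.012],[-0.033,0.009,0,0,0,0.021],[-0.05,0.014,0,0,0,0.033],[-0.07,0.019,0,0,0,0.046],[-0.093,0.025,0,0,0,0.061],[-0.119,0.032,0,0,0,0.078]]'
python3 -m inch '[[-0.025,0.014,0,0,0,0.018],[-0.052,0.029,0,0,0,0.038],[-0.08,0.045,0,0,0,0.059],[-0.11,0.062,0,0,0,0.08],[-0.14,0.079,0,0,0,0.102],[-0.172,0.097,0,0,0,0.125],[-0.204,0.114,0,0,0,0.148],[-0.236,0.132,0,0,0,0.172]]'
python3 -m inch '[[-0.018,0.032,0,0,0,0.023],[-0.036,0.064,0,0,0,0.047],[-0.054,0.095,0,0,0,0.069],[-0.072,0.125,0,0,0,0.092],[-0.088,0.155,0,0,0,0.113],[-0.105,0.183,0,0,0,0.134],[-0.12,0.21,0,0,0,0.154],[-0.134,0.235,0,0,0,0.172]]'
python3 -m inch '[[0.001,0.026,0,0,0,0.017],[0.001,0.05,0,0,0,0.032],[0.002,0.071,0,0,0,0.045],[0.002,0.089,0,0,0,0.057],[0.002,0.103,0,0,0,0.066],[0.002,0.114,0,0,0,0.073],[0.003,0.121,0,0,0,0.077],[0.003,0.123,0,0,0,0.078]]'
python3 -m inch '[[0,0,0.005,0,0,0],[0,0,0.02,0,0,0],[0,0,0.045,0,0,0],[0,0,0.075,0,0,0],[0,0,0.105,0,0,0],[0,0,0.135,0,0,0],[0,0,0.16,0,0,0],[0,0,0.18,0,0,0]]'
python3 -m inch '[[0,0,0.016,0,0,0],[0,0,0.03,0,0,0],[0,0,0.04,0,0,0],[0,0,0.048,0,0,0],[0,0,0.054,0,0,0],[0,0,0.058,0,0,0],[0,0,0.058,0,0,0],[0,0,0.058,0,0,0]]'
```

```text
clock: 14.5
position: [590.9, -42.0, 219.4]
eef_rot: [179.8, -0.0, -104.1]
contact_force: [-0.1, 0.7, -5.3]
grip_width: 0.155
gripper_force: 68.6
clock: 15.3
position: [555.1, 88.8, 219.6]
eef_rot: [179.9, -0.1, -135.1]
contact_force: [0.3, 0.0, -4.9]
grip_width: 0.157
gripper_force: 68.5
clock: 16.1
position: [519.0, 219.3, 219.7]
eef_rot: [179.9, -0.2, -166.0]
contact_force: [1.0, -0.5, -4.6]
grip_width: 0.151
gripper_force: 68.5
clock: 16.9
position: [502.7, 277.9, 219.7]
eef_rot: [180.0, -0.2, -179.9]
contact_force: [0.7, -0.1, -4.7]
grip_width: 0.156
gripper_force: 68.6
clock: 17.7
position: [502.3, 277.0, 127.9]
eef_rot: [-180.0, -0.3, -179.9]
contact_force: [-0.1, -0.7, -4.5]
grip_width: 0.153
gripper_force: 68.5
clock: 18.5
position: [502.9, 277.4, 100.8]
eef_rot: [180.0, -0.2, -179.9]
contact_force: [0.4, 0.5, -5.1]
grip_width: 0.154
gripper_force: 68.5
```

```bash
python3 -m inch '[[0,0,0.005,0,0,0],[0,0,0.009,0,0,0],[0,0,0.013,0,0,0],[0,0,0.016,0,0,0],[0,0,0.018,0,0,0],[0,0,0.02,0,0,0],[0,0,0.021,0,0,0],[0,0,0.021,0,0,0]]'; python3 -m inch '[[0,0,0.001,0,0,0],[0,0,0.002,0,0,0],[0,0,0.002,0,0,0],[0,0,0.002,0,0,0]]'
```

```text
clock: 19.3
position: [502.7, 277.4, 90.1]
eef_rot: [-180.0, -0.2, -179.9]
contact_force: [-0.2, 0.5, -4.3]
grip_width: 0.158
gripper_force: 68.6
clock: 19.7
position: [502.7, 277.5, 89.7]
eef_rot: [180.0, -0.2, -179.9]
contact_force: [-4.2, -1.0, 4.8]
grip_width: 0.157
gripper_force: 69.8
```

Contact: the dish rests on the worktop. Opening and retreating upward.

```bash
python3 -m inch '[[0,0,0,0,0,0],[0,0,0,0,0,0],[0,0,0,0,0,0],[0,0,0,0,0,0],[0,0,0,0,0,0],[0,0,0,0,0,0],[0,0,0,0,0,0],[0,0,0,0,0,0]]' 1; python3 -m inch '[[0,0,-0.02,0,0,0],[0,0,-0.06,0,0,0],[0,0,-0.12,0,0,0],[0,0,-0.2,0,0,0],[0,0,-0.28,0,0,0],[0,0,-0.32,0,0,0],[0,0,-0.32,0,0,0],[0,0,-0.32,0,0,0]]'
python3 - <<'E'
from h import *
im=np.hstack([read_camera("side")[130:330,200:400],read_camera("top")[130:330,190:390]])
cv2.imwrite("pics/end.png",cv2.resize(im,(800,400),interpolation=cv2.INTER_CUBIC)[:,:,::-1])
E
```

```text
clock: 20.5
position: [502.8, 277.4, 89.1]
eef_rot: [180.0, -0.2, -179.9]
contact_force: [-0.2, -0.8, 0.3]
grip_width: 0.999
gripper_force: 0.0
clock: 21.3
position: [503.3, 277.4, 249.6]
eef_rot: [180.0, -0.1, -179.9]
contact_force: [-0.4, -1.0, -0.2]
grip_width: 1.0
gripper_force: 0.0
```

View pics/end.png

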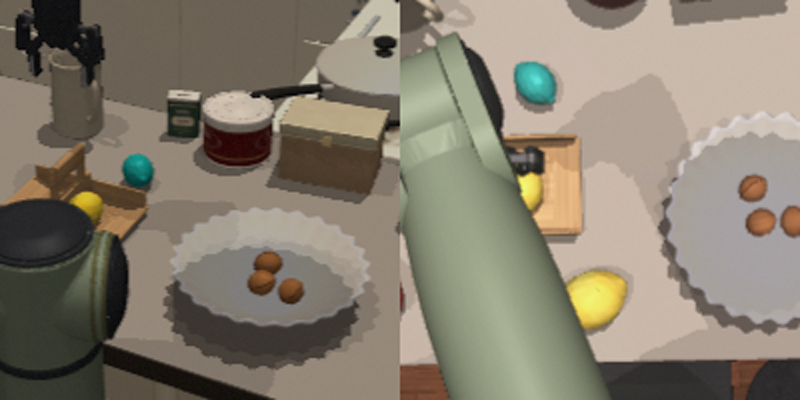

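The dish stands flat with the lemon in it at side crop (86,207). The walnuts rest in the bowl near side crop (270,278), and the gripper is clear of everything.

```bash
python3 -c "
from station import *
print(sign_off())"
```

```text
the job is handed in; nothing more can be done
None
```

I handed the job in at about 21 s: the last pictures show all three walnuts in the bowl, the lemon in its section and the dish released flat on the worktop, but the sign-off gave no verdict.

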